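Walk the roller rest home and lay the ink roller in it

ROBOT

A 6-joint arm with a two-finger parallel gripper is mounted at the origin on the work surface. World frame = base frame: x ahead of the robot, y to its left, z up, the work surface at z = 0. Lengths are in m, angles in rad, forces in N, time in s.
With the tool pointing down it reaches from about 0.4 to 0.825 m from the base axis. Payload 7 kg.
Tool frame: the origin (TCP) lies at the very end of the fingers, on their centre line; the grasp point (between the pads) lies 19 mm behind it; z points along the fingers, y is the line along which they close (so a half turn about z gives the same grasp; the last joint's range is limited). The gripper opens to 88 mm and grips with 3 to 60 N. Pads are 19 mm wide; open, the fingers measure 130 mm over their backs; the gripper's body (78 mm by 193 mm) begins 47 mm behind the grasp point.
Start: joints at [1.408, 0.359, 0.012, 0, -1.224, -0.288], TCP at [0.294, 0.608, 0.227] pointing down, gripper open.
Joint ranges: [-3.07, 3.07], [-1.43, 2.12], [-1.02, 1.25], [-3.03, 1.67], [-3.05, -0], [-3.03, 3.03]. Speed limits (rad/s): [2.39, 2.39, 3.01, 3.14, 3.14, 3.14].

INTERFACE

Orientations are given as [roll, pitch, yaw] about the fixed x, y, z axes, in that order (R = Rz(yaw) Ry(pitch) Rx(roll)).
In Python, from station import arm gives the robot as it stands. The module is installed in compiled form; this text tells all that it offers.
- The arm moves only by the shell command python3 -m crank 'ROWS' [FORCE]. ROWS is JSON, a list of rows, each an object of numbers: "dx", "dy", "dz": the shift along the world's x, y, z in m; "twist": the turn about the world's z in degrees; "grip": the opening, from -1 (shut) to 1 (fully open). A call has exactly 5 rows; each row is the pose to reach, as a shift and turn from the pose commanded when the call began; what a row does not reach only later rows make up. A row lasts 1/12 s, in which the tool goes at most 41.7 mm and 7.16 degrees, less where a joint would pass 70% of its speed; a pose out of reach is approached as far as the arm can. A call with a gripper value outside its range is refused whole. The fingers move at their own pace and stop on an object; FORCE is the grip in N (left out, the last holds). Time passes only in rows, so rows that repeat a pose let the fingers close, or fill a call up. It gives the time, the measured TCP pose, the force, the opening and the grip force at its end, in the units of the state.
- arm.get_state(): the state, without advancing time (a new reading comes with each control period).
- arm.grab_frame(name): name is "scene" or "top" or "wrist"; returns the picture (480x640x3 uint8, red, green, blue); there is no depth.
- arm.get_calibration(name): a dict with "fx", "fy", "cx", "cy" (pixels), "cam_to_world" (4x4, takes a point from camera to world coordinates); the wrist camera has in their place "tool_from_camera" (4x4, takes a point from camera to tool coordinates, whose origin is the TCP and whose axes are the flange's). Camera axes: x right, y down, z forward; pixel columns grow to the right and rows downward; lengths in m; the calibration is good to about 2 mm. The wrist camera is an equidistant fisheye: a pixel r from the principal point sees the ray r / f radians off the axis. A picture is of the moment at which its call begins: read the wrist's pose just before it. get_calibration takes no time and is no camera call.
- arm.job_done(): hands the job in; it is judged then, once.
The state is a dict: "t": time; "q": joint angles; "qd": joint speeds; "joint_efforts": joint torques, N m; "eef_pos": TCP position; "ee_rot": TCP orientation; "force": force on the tool from outside, world axes, zero at the start; "moment": the same for the moment, N m; "width": finger opening in m; "gripper_force": force on a finger pad.
Only numpy, scipy, OpenCV 4.12 (cv2) and the standard library are available. Lean on these libraries where they do the work, as an engineer would, in place of code of your own. Each camera call takes 0.05 s, during which the arm holds its last target. There are 200 camera calls.

TASK

Walk the heavy iron roller rest forward until it stands fully home and square against the steel fence of the ink slab, between the fence's two end lugs: push only on the rubber heels at its two rear corners, a bit on one and then a bit on the other, never swinging it more than 20 degrees out of square with the fence and never shoving its middle or lifting it. Then take the ink roller from its wooden stand, lower it into the rest's two notches and let it settle there before you let go. Do not drop the roller, and leave the ink tin, the brush and the palette knife where they are.

Things in the scene. Friction and masses are not known exactly. Their poses are not given: they have to be found in the camera images.
- slab: Fixed white stone ink slab (200 x 340 x 20 mm), steel fence 296 x 20 x 26 mm high on its near edge. Origin: table level, middle of the fence's near face. x: forward, square to the fence, into the slab; y: along the fence, left. At each fence end a lug 26 mm high stands out 30 mm towards the robot; inner lug faces at y +-123 mm, so the rest has 23 mm to spare each side.
- rest: Loose grey cast-iron roller rest, about 1.7 kg (varies), 100 deep (x) x 200 wide (y) x 60 mm high. Origin: centre of underside; x to its flat front (at +50 mm), y left. Two end cheeks 40 mm wide, 120 mm apart inside. It starts 65 to 95 mm from the fence, up to 0.12 rad askew; a push on one rear corner swings it roughly about its other end.
- cradle: All of the rest but feet and heels; same origin and axes: cheeks centred at y +-80 mm, x -44 to +50, plate between them (x -27 to +33, z 8 to 18 mm). A V notch with 45 degree faces (mouth 36 mm wide at z 60, bottom at z 42 mm) crosses each cheek's top along y at x +3 mm. Not to be pushed by the robot.
- left_heel: Black rubber pad on the rear (robot side) face of the rest's left cheek, 6 mm thick (x), 40 mm wide (y), 50 mm high (z 8 to 58 mm above the table); origin at its centre, which is 47 mm behind and 80 mm left of the rest's origin, 33 mm up; axes as the rest.
- right_heel: The same pad on the rest's right cheek, 80 mm to the right of the rest's origin.
- front_left (a point): Front left corner of the rest: 50 mm ahead and 100 mm left of its origin, 10 mm up. At home it touches the fence's near face.
- front_right (a point): Front right corner of the rest: 50 mm ahead, 100 mm right of its origin, 10 mm up.
- seat (a point): Where the roller's centre lies when settled in the rest's notches: in the rest's frame x +3, y 0, z 50.5 mm. Axes as the rest.
- stand: Fixed wooden stand, plank 60 x 190 x 10 mm with two notched uprights (20 mm thick, 42 mm high) at 80 mm either side of its centre along its y axis; holds the roller at the start. Origin: centre of its underside.
- roller: Loose ink roller, 0.4 kg: black rubber barrel 40 mm in diameter, 90 mm long, with a steel axle 12 mm in diameter, 190 mm long overall, along its y axis. Origin at its centre; both ends alike; it may turn about its own y. On the stand its centre is 36 mm above the table.
- ink_tin: Bystander: metal ink tin, 72 mm in diameter, 70 mm high, standing; origin at the centre of its underside.
- brush: Bystander: flat brush lying on the table to the right of the slab; origin near its middle.
- palette_knife: Bystander: palette knife lying on the slab; origin near its middle.
Not all that is in view belongs to the job. There is more than one size of the roller; the job needs the smallest.

How it is judged:
On the way, in this order (a step that is already met when the one before it is completed fails the run):
1. The rest stands home and square against the fence, at rest, the roller still on its stand (x of each of front_left, front_right in the frame of slab above -0.006 m and y of rest in the frame of slab between -0.026 and 0.026 m and linear speed of rest below 0.01 m/s and distance between roller and stand below 0.042 m), for 0.2 s.
2. The roller lies settled in both notches of the rest while the fingers still hold it (z of roller in the frame of seat below 0.004 m and x of roller in the frame of seat between -0.005 and 0.005 m and angle between the y axis of roller and the y axis of rest, either way round below 0.07 rad and contact force between the fingers and roller above 0.5 N and linear speed of roller below 0.02 m/s), for 0.2 s.
At the end, for the whole second after the job is handed in: Both front corners of the rest are within 6 mm of the fence's near face, the rest between the lugs; the roller lies released and still in both notches, its centre within 4 mm of the seat across the notches and 3 mm in height, its axle within 0.06 rad of the notch line (x of each of front_left, front_right in the frame of slab above -0.006 m and y of rest in the frame of slab between -0.026 and 0.026 m and z of roller in the frame of seat between -0.003 and 0.003 m and x of roller in the frame of seat between -0.004 and 0.004 m and angle between the y axis of roller and the y axis of rest, either way round below 0.06 rad and linear speed of roller below 0.02 m/s and linear speed of rest below 0.01 m/s and contact force between the fingers and roller below 0.1 N); the robot touches nothing.
It fails at once if The rest swung more than 20 degrees out of square with the fence (angle between the x axis of rest and the x axis of slab, either way round above 0.35 rad).
It fails at once if The robot shoved or gripped the rest's cheeks or plate (over 8 N) (contact force between any of the fingers, the arm and cradle above 8 N).
It fails at once if The rest was tipped or lifted (angle between rest's own z axis and vertical above 0.12 rad or height (world z) of rest above 0.015 m).
It fails at once if The roller fell to the table (height (world z) of roller below 0.028 m).
It fails at once if A bystander was moved more than 30 mm (distance of any of ink_tin, brush, palette_knife from where it was at the start of the episode above 0.03 m).
It also fails if it takes over 69 s, if anything falls off the work surface, if the arm or the gripper's body presses on something with over 40 N, if the wrist force passes 120 N, or if a joint passes its speed limit or range.

## Working session

There is one attempt and no reset: what is moved stays moved. The work goes in short steps, Python scripts to look and compute and a shell command to move; the robot and the scene stay as the last step left them, time stands still between calls to the robot, and variables do not carry over. Pictures are saved under pics/ and viewed, at most 10 in all, crops included, and the job is handed in when it is done.

```bash
mkdir -p pics
python3 - <<'E'
from station import arm
import cv2,json
s=arm.get_state();print({k:s[k] for k in('t','eef_pos','ee_rot','force','width')})
for n in('scene','top'):
    f=arm.grab_frame(n);cv2.imwrite(f'pics/{n}0.png',f[:,:,::-1]);print(n,arm.get_calibration(n))
print(arm.get_calibration('wrist'))
E
```

```text
{'t': 0.0, 'eef_pos': array([0.29391742, 0.60710677, 0.22566092]), 'ee_rot': array([ 3.13995625e+00, -1.77779644e-04, -4.50909320e-01]), 'force': array([ 0.23114877,  0.57210786, -0.32879067]), 'width': 0.08739655325070489}
scene {'fx': 531.1599363400892, 'fy': 531.1599363400892, 'cx': 318.8612056888574, 'cy': 241.70670649107709, 'cam_to_world': array([[ 0.56910878,  0.43669135, -0.69671792,  1.48886545],
       [ 0.82220978, -0.31179728,  0.47618645, -0.58820345],
       [-0.00928825, -0.84385018, -0.53649847,  0.78337188],
       [ 0.        ,  0.        ,  0.        ,  1.        ]])}
top {'fx': 501.7973091002146, 'fy': 501.7973091002146, 'cx': 306.52743291279614, 'cy': 235.05966019896738, 'cam_to_world': array([[ 1.70970741e-02, -9.86077393e-01,  1.65405761e-01,
         3.01607545e-01],
       [-9.99853112e-01, -1.70602864e-02,  1.64323192e-03,
         5.45703215e-02],
       [ 1.20151581e-03, -1.65409559e-01, -9.86224231e-01,
         1.50281425e+00],
       [ 0.00000000e+00,  0.00000000e+00,  0.00000000e+00,
         1.00000000e+00]])}
{'fx': 371.64829954431775, 'fy': 371.64829954431775, 'cx': 313.71485076986994, 'cy': 238.82771581063554, 'tool_from_camera': array([[-3.85883000e-04, -9.68352345e-01, -2.49586833e-01,
         6.60226220e-02],
       [ 9.99999851e-01, -2.77289980e-04, -4.70251334e-04,
         2.03221771e-04],
       [ 3.86161054e-04, -2.49586977e-01,  9.68352308e-01,
        -1.58074302e-01],
       [ 0.00000000e+00,  0.00000000e+00,  0.00000000e+00,
         1.00000000e+00]])}
```

View pics/top0.png

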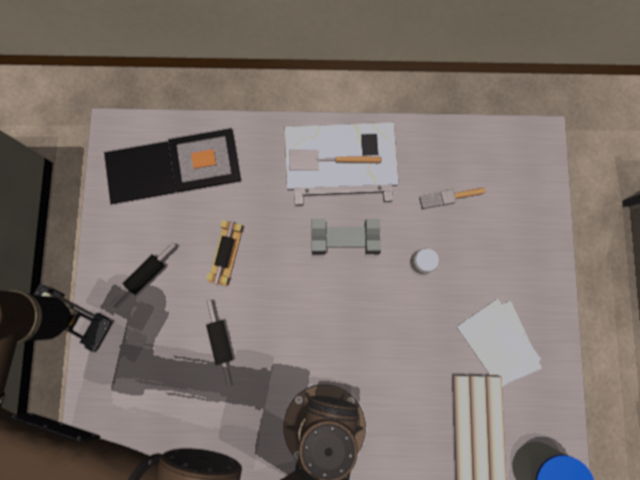

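View pics/scene0.png

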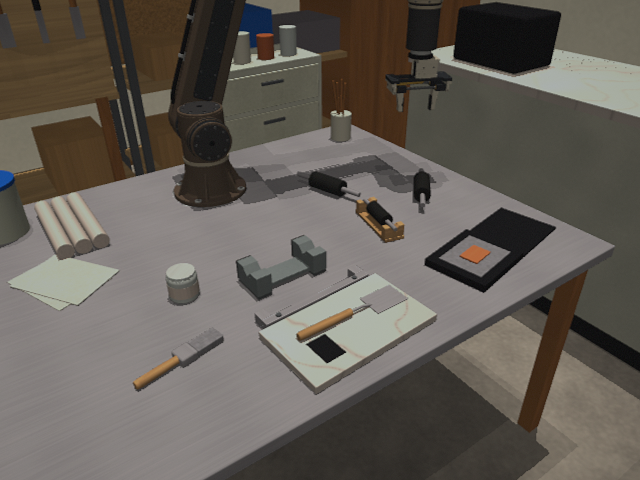

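The top view shows the rest at about (346,236), the fence lugs at (299,196) and (389,192), the stand with the small roller at (226,252), and the tin at (426,260). The scene view agrees, with the rest at (282,268) and the stand roller at (380,213).

```bash
cat > h.py <<'E'
import numpy as np,cv2
from scipy.spatial.transform import Rotation as R
from station import arm
def ray(name,px,st=None):
    c=arm.get_calibration(name);px=np.atleast_2d(np.array(px,float))
    u=(px-[c['cx'],c['cy']])/c['fx']
    if name=='wrist':
        r=np.linalg.norm(u,axis=1,keepdims=True);s=np.sinc(r/np.pi)
        d=np.hstack([u*s,np.cos(r)])
        T=np.eye(4);T[:3,:3]=R.from_euler('xyz',st['ee_rot']).as_matrix();T[:3,3]=st['eef_pos']
        M=T@c['tool_from_camera']
    else: d=np.hstack([u,np.ones((len(u),1))]);M=c['cam_to_world']
    return M[:3,3],d@M[:3,:3].T
def plane(name,px,z,st=None):
    o,d=ray(name,px,st);return o+d*((z-o[2])/d[:,2:3])
def tri(*rays):
    A=0;b=0
    for o,d in rays:
        d=d[0]/np.linalg.norm(d);P=np.eye(3)-np.outer(d,d);A=A+P;b=b+P@o
    return np.linalg.solve(A,b)
E
python3 - <<'E'
from h import *
np.set_printoptions(precision=4,suppress=True)
t=cv2.imread('pics/top0.png')
for p in [(320,225),(346,237),(372,225),(345,193),(299,196),(300,250),(225,250),(232,230),(346,258),(320,246)]: print(p,t[p[1],p[0]])
print('lugs',plane('top',[(299,202),(389,199)],.026))
print('fence',plane('top',[(288,190),(397,187)],.026))
print('rest',plane('top',[(311,219),(380,219),(380,252),(311,254)],.06))
print('roller',plane('top',[(232,222),(219,284),(225,252)],.036))
print('tin',plane('top',[(426,260)],.07))
# height checks by two views
print('roller tri',tri(ray('top',[(225.5,252)]),ray('scene',[(379,213)])))
crop=cv2.resize(t[170:300,190:450],None,fx=3,fy=3,interpolation=cv2.INTER_CUBIC);cv2.imwrite('pics/c0.png',crop)
E
```

```text
(320, 225) [136 140 139]
(346, 237) [135 140 138]
(372, 225) [131 136 136]
(345, 193) [ 95  95 101]
(299, 196) [160 161 174]
(300, 250) [146 147 161]
(225, 250) [31 34 36]
(232, 230) [62 73 91]
(346, 258) [141 141 154]
(320, 246) [138 143 141]
lugs [[ 0.65    0.0815  0.026 ]
 [ 0.6641 -0.1902  0.026 ]]
fence [[ 0.6867  0.1155  0.026 ]
 [ 0.7018 -0.2149  0.026 ]]
rest [[ 0.5915  0.0447  0.06  ]
 [ 0.595  -0.1576  0.06  ]
 [ 0.4975 -0.1569  0.06  ]
 [ 0.4882  0.0431  0.06  ]]
roller [[0.5832 0.2795 0.036 ]
 [0.3985 0.3097 0.036 ]
 [0.4929 0.2963 0.036 ]]
tin [[ 0.4752 -0.2874  0.07  ]]
roller tri [0.4943 0.2969 0.038 ]
```

View pics/c0.png

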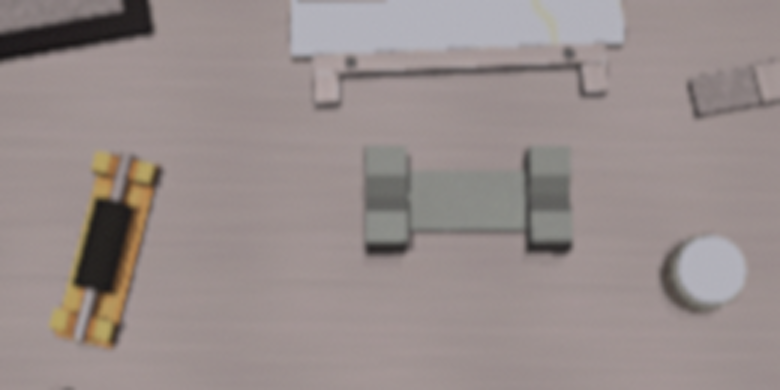

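The crop shows the rest slightly clockwise of the fence, with its right end a bit ahead and a gap of about 90 mm. I'll move to just behind the right heel, fingers shut and narrow side forward, and look from there.

```bash
python3 -m crank '[{"dx":0.007,"dy":-0.04,"twist":-7,"grip":-1},{"dx":0.014,"dy":-0.08,"twist":-14,"grip":-1},{"dx":0.021,"dy":-0.12,"twist":-21,"grip":-1},{"dx":0.028,"dy":-0.16,"twist":-28,"grip":-1},{"dx":0.035,"dy":-0.2,"twist":-35,"grip":-1}]' 20
python3 -m crank '[{"dx":0.007,"dy":-0.04,"twist":-7,"grip":-1},{"dx":0.014,"dy":-0.08,"twist":-14,"grip":-1},{"dx":0.021,"dy":-0.12,"twist":-21,"grip":-1},{"dx":0.028,"dy":-0.16,"twist":-26,"grip":-1},{"dx":0.035,"dy":-0.2,"twist":-26,"grip":-1}]'
python3 -m crank '[{"dx":0.007,"dy":-0.04,"grip":-1},{"dx":0.014,"dy":-0.08,"grip":-1},{"dx":0.021,"dy":-0.12,"grip":-1},{"dx":0.028,"dy":-0.16,"grip":-1},{"dx":0.035,"dy":-0.2,"grip":-1}]'
python3 -m crank '[{"dx":0.005,"dy":-0.04,"grip":-1},{"dx":0.01,"dy":-0.08,"grip":-1},{"dx":0.015,"dy":-0.12,"grip":-1},{"dx":0.015,"dy":-0.12,"grip":-1},{"dx":0.015,"dy":-0.12,"grip":-1}]'
python3 - <<'E'
from h import *
s=arm.get_state();print(s['t'],s['eef_pos'],s['ee_rot'],s['q'],s['width'])
f=arm.grab_frame('wrist')[:,:,::-1];cv2.imwrite('pics/w1.png',f)
E
```

```text
0.1 [0.29390316 0.60715551 0.22571374] [ 3.14006380e+00 -1.53071391e-04 -4.50867507e-01] [ 1.40812481e+00  3.59321457e-01  1.11525214e-02 -3.05979678e-04
 -1.22413672e+00 -2.88091930e-01] 0.08769387830319686invalid input at $[0]: expected keys dx, dy, dz, twist, grip
invalid input at $[0]: expected keys dx, dy, dz, twist, grip
invalid input at $[0]: expected keys dx, dy, dz, twist, grip
invalid input at $[0]: expected keys dx, dy, dz, twist, grip
```

View pics/w1.png

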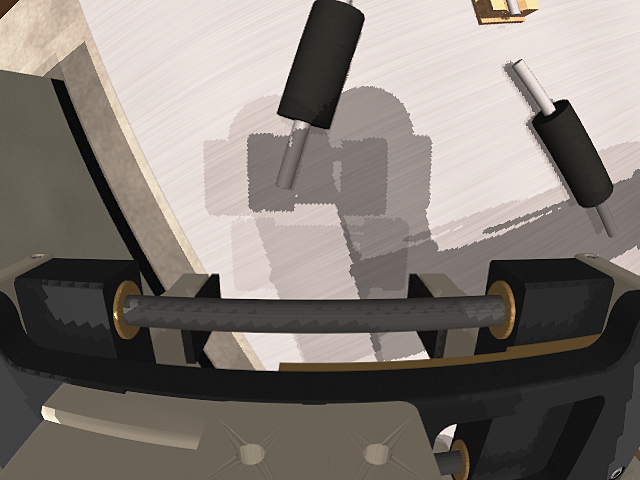

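The moves were refused because every row needs all five keys, so this picture is still from the start pose. It shows two larger rollers at (320,70) and (570,150), and the stand at (505,8).

```bash
python3 -m crank '[{"dx":0.007,"dy":-0.04,"dz":0,"twist":-7,"grip":-1},{"dx":0.014,"dy":-0.08,"dz":0,"twist":-14,"grip":-1},{"dx":0.021,"dy":-0.12,"dz":0,"twist":-21,"grip":-1},{"dx":0.028,"dy":-0.16,"dz":0,"twist":-28,"grip":-1},{"dx":0.035,"dy":-0.2,"dz":0,"twist":-35,"grip":-1}]' 20
python3 -m crank '[{"dx":0.007,"dy":-0.04,"dz":0,"twist":-7,"grip":-1},{"dx":0.014,"dy":-0.08,"dz":0,"twist":-14,"grip":-1},{"dx":0.021,"dy":-0.12,"dz":0,"twist":-21,"grip":-1},{"dx":0.028,"dy":-0.16,"dz":0,"twist":-26,"grip":-1},{"dx":0.035,"dy":-0.2,"dz":0,"twist":-26,"grip":-1}]'
python3 -m crank '[{"dx":0.007,"dy":-0.04,"dz":0,"twist":0,"grip":-1},{"dx":0.014,"dy":-0.08,"dz":0,"twist":0,"grip":-1},{"dx":0.021,"dy":-0.12,"dz":0,"twist":0,"grip":-1},{"dx":0.028,"dy":-0.16,"dz":0,"twist":0,"grip":-1},{"dx":0.035,"dy":-0.2,"dz":0,"twist":0,"grip":-1}]'
python3 -m crank '[{"dx":0.005,"dy":-0.04,"dz":0,"twist":0,"grip":-1},{"dx":0.01,"dy":-0.08,"dz":0,"twist":0,"grip":-1},{"dx":0.015,"dy":-0.12,"dz":0,"twist":0,"grip":-1},{"dx":0.015,"dy":-0.12,"dz":0,"twist":0,"grip":-1},{"dx":0.015,"dy":-0.12,"dz":0,"twist":0,"grip":-1}]'
python3 - <<'E'
from h import *
s=arm.get_state();print(s['t'],s['eef_pos'],s['ee_rot'],s['q'],s['width'])
f=arm.grab_frame('wrist')[:,:,::-1];cv2.imwrite('pics/w2.png',f)
f=arm.grab_frame('top')[:,:,::-1];cv2.imwrite('pics/t2.png',f)
E
```

```text
t: 0.57
eef_pos: [0.329, 0.4055, 0.2261]
ee_rot: [3.141, -0.0, -1.067]
force: [1.1, -0.2, 0.5]
width: 0.0599
gripper_force: 0.0
t: 0.98
eef_pos: [0.3637, 0.2055, 0.2266]
ee_rot: [-3.141, 0.0, -1.521]
force: [2.3, -0.9, -0.4]
width: 0.0266
gripper_force: 0.0
t: 1.4
eef_pos: [0.3987, 0.0057, 0.2269]
ee_rot: [-3.141, 0.001, -1.515]
force: [1.7, 0.8, -0.9]
width: 0.0004
gripper_force: 0.0
t: 1.82
eef_pos: [0.4135, -0.1148, 0.2261]
ee_rot: [3.141, -0.0, -1.521]
force: [0.7, 0.1, 1.5]
width: 0.0006
gripper_force: 0.0
1.8167 [ 0.41348008 -0.1148433   0.22614445] [ 3.14052576e+00 -5.79201356e-05 -1.52140857e+00] [ 1.92338324e-01 -6.02640062e-02 -4.94642476e-01 -1.04305259e-04
 -1.13748213e+00 -1.42906755e-01] 0.0006288694048192983
```

View pics/w2.png

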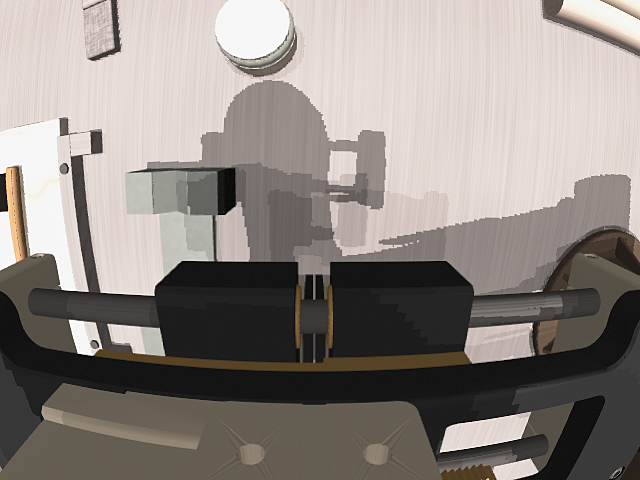

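The wrist view from behind shows the right cheek top at (126-220, 170-212), its black heel at (218-236, 168-212) and the right lug tip at (103,131)-(103,153).

Run:
```python
from h import *
np.set_printoptions(precision=4,suppress=True)
s=dict(eef_pos=[.4135,-.1148,.2261],ee_rot=[3.1405,0,-1.5214])
print('cheek top FR,RR(heel start),heel rear corners',plane('wrist',[(126,172),(218,168),(236,168),(235,213)],.06,s))
print('lug tip',plane('wrist',[(103,131),(103,153)],.026,s))
print('fence near face',plane('wrist',[(78,170),(100,325)],.026,s))
t=cv2.imread('pics/top0.png').astype(int)
m=((t[:,:,1]-t[:,:,2])>-3)&(t[:,:,1]>70)&(t[:,:,1]<170)
m=m.astype(np.uint8);m[:205]=0;m[265:]=0;m[:,:295]=0;m[:,395:]=0
m=cv2.morphologyEx(m,cv2.MORPH_OPEN,np.ones((3,3)))
c=max(cv2.findContours(m,0,2)[0],key=cv2.contourArea)
w=plane('top',c[:,0].astype(float),.06)[:,:2].astype(np.float32)
r=cv2.minAreaRect(w);print(r)
# front edge fit from both cheeks
for a,b in((312,328),(364,379)):
    ys=[min(np.where(m[:,x])[0]) for x in range(a+2,b-1)];print(plane('top',[(np.mean([a+2,b-2]),np.mean(ys)-.5)],.06))
```

```text
cheek top FR,RR(heel start),heel rear corners [[ 0.5929 -0.1545  0.06  ]
 [ 0.4998 -0.1585  0.06  ]
 [ 0.4833 -0.1588  0.06  ]
 [ 0.4837 -0.1183  0.06  ]]
lug tip [[ 0.6408 -0.1964  0.026 ]
 [ 0.6407 -0.1726  0.026 ]]
fence near face [[ 0.676  -0.155   0.026 ]
 [ 0.6686  0.0332  0.026 ]]
((0.5459972620010376, -0.05713779479265213), (0.09460768103599548, 0.1965426206588745), 0.9934696555137634)
[[0.5898 0.0183 0.06  ]]
[[ 0.5959 -0.1327  0.06  ]]
```

```bash
python3 -m crank '[{"dx":0.01,"dy":-0.01,"dz":-0.04,"twist":0,"grip":-1},{"dx":0.02,"dy":-0.02,"dz":-0.08,"twist":0,"grip":-1},{"dx":0.026,"dy":-0.023,"dz":-0.12,"twist":0,"grip":-1},{"dx":0.026,"dy":-0.023,"dz":-0.16,"twist":0,"grip":-1},{"dx":0.026,"dy":-0.023,"dz":-0.203,"twist":0,"grip":-1}]'
python3 -m crank '[{"dx":0.01,"dy":0,"dz":0,"twist":0,"grip":-1},{"dx":0.02,"dy":0,"dz":0,"twist":0,"grip":-1},{"dx":0.028,"dy":0,"dz":0,"twist":0,"grip":-1},{"dx":0.036,"dy":0.001,"dz":0,"twist":0,"grip":-1},{"dx":0.044,"dy":0.001,"dz":0,"twist":0,"grip":-1}]'
python3 - <<'E'
from h import *
s=arm.get_state();print(s['t'],s['eef_pos'],s['ee_rot'],s['force'])
f=arm.grab_frame('top')[:,:,::-1];cv2.imwrite('pics/t3.png',cv2.resize(f[150:290,250:450],None,fx=3,fy=3,interpolation=2))
E
```

```text
t: 2.33
eef_pos: [0.441, -0.1338, 0.0239]
ee_rot: [-3.139, 0.0, -1.512]
force: [0.0, 0.2, 0.4]
width: 0.0001
gripper_force: 0.0
t: 2.75
eef_pos: [0.4796, -0.1344, 0.0269]
ee_rot: [3.133, 0.0, -1.516]
force: [-41.0, 9.6, 49.6]
width: 0.0002
gripper_force: 24.4
2.75 [ 0.47960957 -0.13439609  0.02689667] [ 3.13262480e+00  2.94151652e-04 -1.51612953e+00] [-40.98039554   9.59205585  49.56599938]
```

View pics/t3.png

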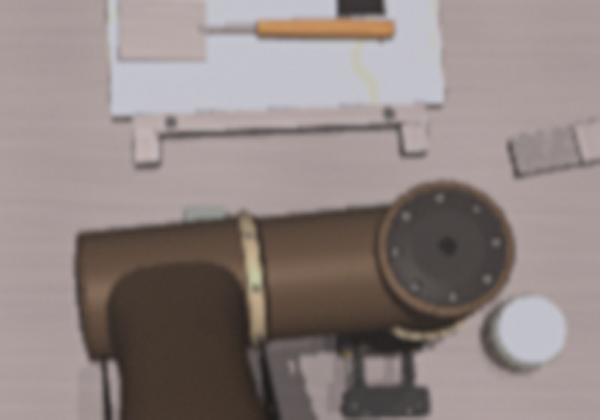

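The top view shows only the wrist covering the rest, and the fence is clear. The push gave 41 N along x and 50 N upward, so the fingers' sloping backs are riding on the heel's top edge. I'll back off and turn the tool so that its flat finger sides push instead.

```bash
python3 -m crank '[{"dx":-0.015,"dy":0,"dz":0,"twist":0,"grip":-1},{"dx":-0.03,"dy":0,"dz":0,"twist":0,"grip":-1},{"dx":-0.045,"dy":0,"dz":0,"twist":7,"grip":-1},{"dx":-0.045,"dy":0,"dz":0,"twist":14,"grip":-1},{"dx":-0.045,"dy":0,"dz":0,"twist":21,"grip":-1}]'
python3 -m crank '[{"dx":0,"dy":0,"dz":0,"twist":7,"grip":-1},{"dx":0,"dy":0,"dz":0,"twist":14,"grip":-1},{"dx":0,"dy":0,"dz":0,"twist":21,"grip":-1},{"dx":0,"dy":0,"dz":0,"twist":28,"grip":-1},{"dx":0,"dy":0,"dz":0,"twist":35,"grip":-1}]'
python3 -m crank '[{"dx":0,"dy":0,"dz":0,"twist":7,"grip":-1},{"dx":0,"dy":0,"dz":0,"twist":14,"grip":-1},{"dx":0,"dy":0,"dz":0,"twist":21,"grip":-1},{"dx":0,"dy":0,"dz":0,"twist":28,"grip":-1},{"dx":0,"dy":0,"dz":0,"twist":33,"grip":-1}]'
python3 - <<'E'
from h import *
s=arm.get_state();print(s['t'],s['eef_pos'],s['ee_rot'],s['force'])
f=arm.grab_frame('wrist')[:,:,::-1];cv2.imwrite('pics/w4.png',f)
E
```

```text
t: 3.22
eef_pos: [0.4409, -0.1341, 0.0277]
ee_rot: [-3.137, -0.002, -1.142]
force: [0.2, 0.1, 0.1]
width: 0.0003
gripper_force: 0.0
t: 3.63
eef_pos: [0.4418, -0.134, 0.0276]
ee_rot: [-3.138, -0.004, -0.531]
force: [-0.1, 0.3, 0.3]
width: 0.0005
gripper_force: 0.0
t: 4.05
eef_pos: [0.4418, -0.134, 0.0276]
ee_rot: [-3.141, -0.005, 0.045]
force: [-0.3, -0.6, -0.4]
width: 0.0005
gripper_force: 0.0
4.05 [ 0.4418018  -0.13401206  0.02761758] [-3.14135878 -0.0053429   0.04501682] [-0.3201769  -0.61451907 -0.39326828]
```

View pics/w4.png

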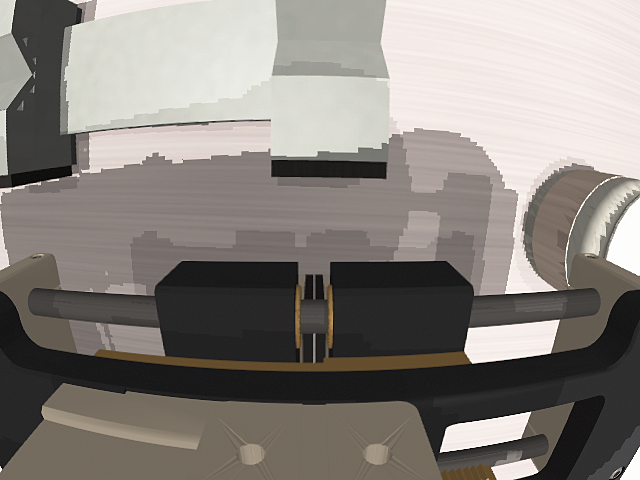

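The wrist now looks straight at the rest, with the right heel's rear edge from (272,178) to (387,178), the plate's rear edge at (62-272,125) and the left heel at (0-75,178).

```bash
cat >> h.py <<'E'
def look(tag):
    s=arm.get_state();f=arm.grab_frame('wrist')[:,:,::-1];cv2.imwrite(f'pics/{tag}.png',f)
    print(s['t'],np.round(s['eef_pos'],4),np.round(s['ee_rot'],3),np.round(s['force'],1))
    return s,f
E
python3 - <<'E'
from h import *
np.set_printoptions(precision=4,suppress=True)
s=arm.get_state()
print(plane('wrist',[(272,177),(387,177),(272,163),(387,160),(272,74),(390,78),(75,177),(5,186)],.059,s))
E
python3 -m crank '[{"dx":0.006,"dy":0.001,"dz":-0.004,"twist":0,"grip":-1},{"dx":0.012,"dy":0.001,"dz":-0.008,"twist":0,"grip":-1},{"dx":0.018,"dy":0.001,"dz":-0.008,"twist":0,"grip":-1},{"dx":0.024,"dy":0.001,"dz":-0.008,"twist":0,"grip":-1},{"dx":0.03,"dy":0.001,"dz":-0.008,"twist":0,"grip":-1}]'
python3 -m crank '[{"dx":0.005,"dy":0,"dz":0,"twist":0,"grip":-1},{"dx":0.01,"dy":0,"dz":0,"twist":0,"grip":-1},{"dx":0.015,"dy":0,"dz":0,"twist":0,"grip":-1},{"dx":0.02,"dy":0,"dz":0,"twist":0,"grip":-1},{"dx":0.02,"dy":0,"dz":0,"twist":0,"grip":-1}]'
python3 -c "
from h import *
look('w5')"
```

```text
[[ 0.496  -0.1168  0.059 ]
 [ 0.4982 -0.1563  0.059 ]
 [ 0.5009 -0.1166  0.059 ]
 [ 0.5041 -0.1559  0.059 ]
 [ 0.5317 -0.1152  0.059 ]
 [ 0.5328 -0.1553  0.059 ]
 [ 0.4955 -0.0365  0.059 ]
 [ 0.4925  0.0072  0.059 ]]
t: 4.52
eef_pos: [0.4701, -0.1334, 0.0169]
ee_rot: [3.142, 0.0, 0.037]
force: [0.0, -0.4, 0.9]
width: 0.0007
gripper_force: 0.0
t: 4.93
eef_pos: [0.4867, -0.1338, 0.0162]
ee_rot: [-3.142, 0.006, 0.037]
force: [-6.3, 0.1, 4.0]
width: 0.0004
gripper_force: 2.9
4.9333 [ 0.4867 -0.1338  0.0162] [-3.142  0.006  0.037] [-6.3  0.1  4. ]
```

View pics/w5.png

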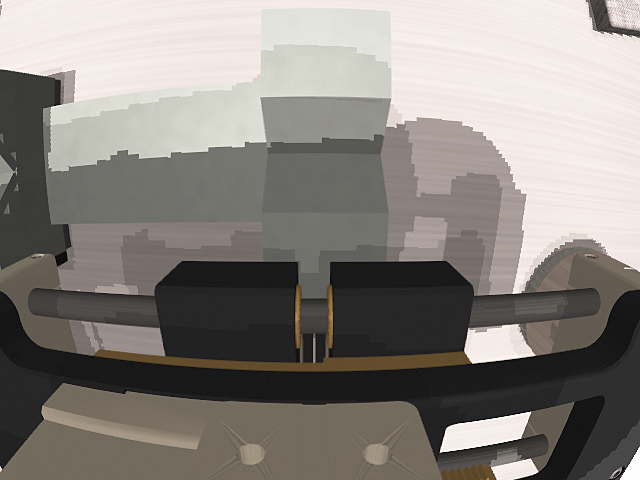

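The cheek now fills the centre column (262-390), the heel's rear edge is hidden just behind the fingers, and the contact force is a gentle 6 N. Now I'll walk it, right heel first.

```bash
python3 -m crank '[{"dx":0.005,"dy":0,"dz":0,"twist":0,"grip":-1},{"dx":0.01,"dy":0,"dz":0,"twist":0,"grip":-1},{"dx":0.015,"dy":0,"dz":0,"twist":0,"grip":-1},{"dx":0.02,"dy":0,"dz":0,"twist":0,"grip":-1},{"dx":0.025,"dy":0.001,"dz":0,"twist":0,"grip":-1}]'
python3 -m crank '[{"dx":0,"dy":0,"dz":0,"twist":0,"grip":-1},{"dx":-0.02,"dy":0,"dz":0,"twist":0,"grip":-1},{"dx":-0.04,"dy":0,"dz":0,"twist":0,"grip":-1},{"dx":-0.055,"dy":0,"dz":0,"twist":0,"grip":-1},{"dx":-0.055,"dy":0.03,"dz":0,"twist":0,"grip":-1}]'
python3 -m crank '[{"dx":0,"dy":0.04,"dz":0,"twist":0,"grip":-1},{"dx":0,"dy":0.08,"dz":0,"twist":0,"grip":-1},{"dx":0,"dy":0.12,"dz":0,"twist":0,"grip":-1},{"dx":0,"dy":0.128,"dz":0,"twist":0,"grip":-1},{"dx":0,"dy":0.128,"dz":0,"twist":0,"grip":-1}]'
python3 - <<'E'
from h import *
s,f=look('w6')
f=f.astype(int);g=f[:250];hsv=cv2.cvtColor(g.astype(np.uint8),cv2.COLOR_BGR2HSV)
# heel: black between rows; print columns profile
m=(g.max(2)<45).astype(np.uint8)
for c in cv2.findContours(m,0,2)[0]:
    if cv2.contourArea(c)>150: print(cv2.boundingRect(c),cv2.boxPoints(cv2.minAreaRect(c)).round().tolist())
E
```

```text
t: 5.4
eef_pos: [0.5055, -0.1345, 0.0155]
ee_rot: [3.141, 0.015, 0.036]
force: [-12.3, -6.2, 2.0]
width: 0.0001
gripper_force: 5.8
t: 5.82
eef_pos: [0.4555, -0.1048, 0.0164]
ee_rot: [3.142, 0.003, 0.034]
force: [0.8, -0.6, 0.2]
width: 0.0004
gripper_force: 0.0
t: 6.23
eef_pos: [0.4599, 0.0283, 0.0172]
ee_rot: [-3.141, -0.001, 0.042]
force: [-1.0, -0.6, 0.4]
width: 0.0006
gripper_force: 0.0
6.2333 [0.4599 0.0283 0.0172] [-3.141e+00 -1.000e-03  4.200e-02] [-1.  -0.6  0.4]
(278, 208, 122, 28) [[277.0, 219.0], [399.0, 207.0], [400.0, 223.0], [279.0, 235.0]]
(584, 175, 56, 23) [[582.0, 186.0], [584.0, 174.0], [641.0, 186.0], [639.0, 198.0]]
```

```bash
cat >> h.py <<'E'
def heel(s,f):
    m=(f[:250].max(2)<45).astype(np.uint8)
    for c in cv2.findContours(m,0,2)[0]:
        if cv2.contourArea(c)>150:
            b=cv2.boxPoints(cv2.minAreaRect(c));b=b[np.argsort(-b[:,1])][:2];b=b[np.argsort(b[:,0])]
            p=plane('wrist',b,.058,s)[:,:2];d=p[0]-p[1]
            print('heel rear L,R',p.round(4).tolist(),'mid',p.mean(0).round(4),'len',np.hypot(*d).round(4),'yaw',np.arctan2(-d[0],d[1]).round(3))
E
python3 - <<'E'
from h import *
heel(arm.get_state(),cv2.imread('pics/w6.png'))
E
```

```text
heel rear L,R [[0.4959, 0.0399], [0.5016, 0.0004]] mid [0.4988 0.0202] len 0.0399 yaw 0.144
heel rear L,R [[0.5201, -0.0731], [0.5192, -0.1107]] mid [ 0.5196 -0.0919] len 0.0376 yaw -0.025
```

```bash
python3 -m crank '[{"dx":0.012,"dy":-0.006,"dz":0,"twist":0,"grip":-1},{"dx":0.022,"dy":-0.006,"dz":0,"twist":0,"grip":-1},{"dx":0.029,"dy":-0.006,"dz":0,"twist":0,"grip":-1},{"dx":0.035,"dy":-0.006,"dz":0,"twist":0,"grip":-1},{"dx":0.041,"dy":-0.006,"dz":0,"twist":0,"grip":-1}]'
python3 -m crank '[{"dx":0.006,"dy":0,"dz":0,"twist":0,"grip":-1},{"dx":0.012,"dy":0,"dz":0,"twist":0,"grip":-1},{"dx":0.018,"dy":0,"dz":0,"twist":0,"grip":-1},{"dx":0.024,"dy":0,"dz":0,"twist":0,"grip":-1},{"dx":0.03,"dy":0,"dz":0,"twist":0,"grip":-1}]'
python3 -m crank '[{"dx":0.006,"dy":0,"dz":0,"twist":0,"grip":-1},{"dx":0.012,"dy":0,"dz":0,"twist":0,"grip":-1},{"dx":0.0,"dy":0,"dz":0,"twist":0,"grip":-1},{"dx":-0.025,"dy":0,"dz":0,"twist":0,"grip":-1},{"dx":-0.06,"dy":0,"dz":0,"twist":0,"grip":-1}]'
python3 -c "
from h import *
heel(*look('w7'))"
```

```text
t: 6.7
eef_pos: [0.4957, 0.0176, 0.0156]
ee_rot: [3.14, 0.009, 0.035]
force: [-17.2, 7.6, 9.1]
width: 0.0006
gripper_force: 8.0
t: 7.12
eef_pos: [0.5239, 0.0175, 0.0156]
ee_rot: [3.14, 0.012, 0.034]
force: [-21.5, 7.1, 15.8]
width: 0.0003
gripper_force: 11.0
t: 7.53
eef_pos: [0.4717, 0.0191, 0.0165]
ee_rot: [3.142, -0.001, 0.036]
force: [-0.8, 0.6, 0.3]
width: 0.0006
gripper_force: 0.0
7.5333 [0.4717 0.0191 0.0165] [ 3.142e+00 -1.000e-03  3.600e-02] [-0.8  0.6  0.3]
heel rear L,R [[0.5275, -0.1109], [0.5418, -0.1227]] mid [ 0.5347 -0.1168] len 0.0186 yaw 0.883
heel rear L,R [[0.5487, 0.0423], [0.5451, 0.0028]] mid [0.5469 0.0225] len 0.0396 yaw -0.089
```

```bash
python3 -m crank '[{"dx":0,"dy":-0.04,"dz":0,"twist":0,"grip":-1},{"dx":0,"dy":-0.08,"dz":0,"twist":0,"grip":-1},{"dx":0,"dy":-0.12,"dz":0,"twist":0,"grip":-1},{"dx":0.01,"dy":-0.156,"dz":0,"twist":0,"grip":-1},{"dx":0.03,"dy":-0.156,"dz":0,"twist":0,"grip":-1}]'
python3 -m crank '[{"dx":0.012,"dy":0,"dz":0,"twist":0,"grip":-1},{"dx":0.02,"dy":0,"dz":0,"twist":0,"grip":-1},{"dx":0.026,"dy":0,"dz":0,"twist":0,"grip":-1},{"dx":0.032,"dy":0,"dz":0,"twist":0,"grip":-1},{"dx":0.038,"dy":0,"dz":0,"twist":0,"grip":-1}]'
python3 -m crank '[{"dx":0.006,"dy":0,"dz":0,"twist":0,"grip":-1},{"dx":0.012,"dy":0,"dz":0,"twist":0,"grip":-1},{"dx":0.018,"dy":0,"dz":0,"twist":0,"grip":-1},{"dx":0.024,"dy":0,"dz":0,"twist":0,"grip":-1},{"dx":0.03,"dy":0,"dz":0,"twist":0,"grip":-1}]'
python3 -m crank '[{"dx":0,"dy":0,"dz":0,"twist":0,"grip":-1},{"dx":-0.02,"dy":0,"dz":0,"twist":0,"grip":-1},{"dx":-0.04,"dy":0,"dz":0,"twist":0,"grip":-1},{"dx":-0.06,"dy":0,"dz":0,"twist":0,"grip":-1},{"dx":-0.06,"dy":0,"dz":0,"twist":0,"grip":-1}]'
python3 -c "
from h import *
heel(*look('w8'))"
```

```text
t: 8.0
eef_pos: [0.4976, -0.1421, 0.0166]
ee_rot: [-3.142, 0.002, 0.032]
force: [0.1, 1.2, -0.0]
width: 0.0006
gripper_force: 0.0
t: 8.42
eef_pos: [0.529, -0.1383, 0.0156]
ee_rot: [3.141, 0.016, 0.035]
force: [-23.4, -9.5, 20.1]
width: 0.0002
gripper_force: 11.5
t: 8.83
eef_pos: [0.5594, -0.138, 0.0154]
ee_rot: [3.141, 0.016, 0.036]
force: [-21.8, -7.2, 15.3]
width: 0.0001
gripper_force: 10.7
t: 9.25
eef_pos: [0.5034, -0.1363, 0.0164]
ee_rot: [-3.141, 0.004, 0.037]
force: [-1.4, 0.4, -0.2]
width: 0.0004
gripper_force: 0.0
9.25 [ 0.5034 -0.1363  0.0164] [-3.141  0.004  0.037] [-1.4  0.4 -0.2]
heel rear L,R [[0.5641, 0.0001], [0.5518, -0.0125]] mid [ 0.5579 -0.0062] len 0.0176 yaw -0.772
heel rear L,R [[0.5711, -0.1178], [0.575, -0.1567]] mid [ 0.573  -0.1373] len 0.0392 yaw 0.101
```

```bash
python3 -m crank '[{"dx":0,"dy":0.04,"dz":0,"twist":0,"grip":-1},{"dx":0,"dy":0.08,"dz":0,"twist":0,"grip":-1},{"dx":0,"dy":0.12,"dz":0,"twist":0,"grip":-1},{"dx":0,"dy":0.157,"dz":0,"twist":0,"grip":-1},{"dx":0.02,"dy":0.157,"dz":0,"twist":0,"grip":-1}]'
python3 -c "
from h import *
heel(*look('w9'))"
python3 -m crank '[{"dx":0.015,"dy":0,"dz":0,"twist":0,"grip":-1},{"dx":0.027,"dy":0,"dz":0,"twist":0,"grip":-1},{"dx":0.033,"dy":0,"dz":0,"twist":0,"grip":-1},{"dx":0.039,"dy":0,"dz":0,"twist":0,"grip":-1},{"dx":0.045,"dy":0,"dz":0,"twist":0,"grip":-1}]'
python3 -m crank '[{"dx":0.004,"dy":0,"dz":0,"twist":0,"grip":-1},{"dx":0.008,"dy":0,"dz":0,"twist":0,"grip":-1},{"dx":0.008,"dy":0,"dz":0,"twist":0,"grip":-1},{"dx":-0.03,"dy":0,"dz":0,"twist":0,"grip":-1},{"dx":-0.065,"dy":0,"dz":0,"twist":0,"grip":-1}]'
python3 -c "
from h import *
heel(*look('w10'))"
```

```text
t: 9.72
eef_pos: [0.5268, 0.0263, 0.0173]
ee_rot: [-3.141, -0.0, 0.044]
force: [-0.4, -0.4, -0.9]
width: 0.0005
gripper_force: 0.0
9.7167 [0.5268 0.0263 0.0173] [-3.141 -0.     0.044] [-0.4 -0.4 -0.9]
heel rear L,R [[0.5585, 0.0421], [0.5602, 0.0023]] mid [0.5594 0.0222] len 0.0399 yaw 0.043
heel rear L,R [[0.572, -0.1154], [0.5774, -0.1168]] mid [ 0.5747 -0.1161] len 0.0056 yaw 1.317
t: 10.18
eef_pos: [0.5643, 0.0198, 0.0151]
ee_rot: [3.14, 0.017, 0.035]
force: [-45.7, 16.3, 32.2]
width: 0.0005
gripper_force: 22.8
t: 10.6
eef_pos: [0.5073, 0.0208, 0.0163]
ee_rot: [3.141, 0.001, 0.038]
force: [-0.2, 1.3, -1.2]
width: 0.0005
gripper_force: 0.0
10.6 [0.5073 0.0208 0.0163] [3.141e+00 1.000e-03 3.800e-02] [-0.2  1.3 -1.2]
heel rear L,R [[0.5677, -0.1064], [0.5817, -0.1177]] mid [ 0.5747 -0.1121] len 0.018 yaw 0.889
```

View pics/w10.png

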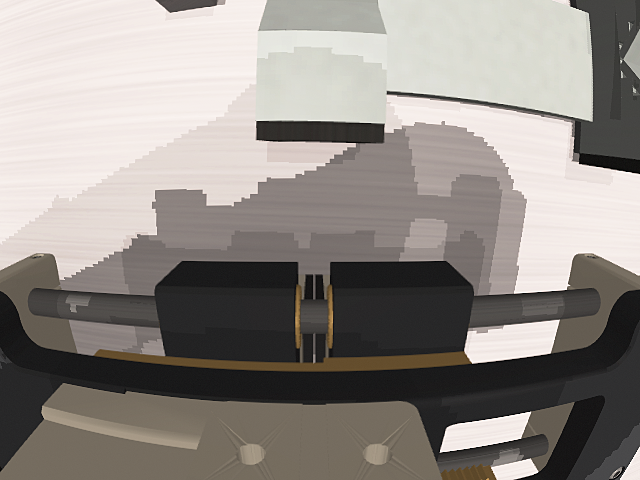

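Left heel rear edge is at rows 141-143 (columns 256-385), and the lug is at (190,5). The force rose to 46 N, so the left front corner has probably reached the fence. I'll compute the angle left over and the fence line.

Run:
```python
from h import *
np.set_printoptions(precision=4,suppress=True)
s=dict(eef_pos=[.5073,.0208,.0163],ee_rot=[3.141,.001,.038])
p=plane('wrist',[(256,139),(384,142),(579,166)],.058,s);print(p)
d=p[0]-p[2];print('yaw',np.arctan2(-d[0],d[1]))
t=cv2.imread('pics/top0.png').astype(int).sum(2)
pts=[]
for x in (308,320,335,350,365,378):
    print(x,(t[184:202,x]//3).tolist())
```

```text
[[ 0.5748  0.0416  0.058 ]
 [ 0.5755  0.0017  0.058 ]
 [ 0.5753 -0.076   0.058 ]]
yaw 0.004509955480282137
308 [180, 180, 179, 170, 151, 129, 117, 119, 131, 126, 97, 90, 119, 142, 150, 151, 150, 151]
320 [181, 176, 163, 150, 152, 156, 159, 161, 157, 130, 95, 109, 139, 151, 153, 152, 152, 151]
335 [180, 178, 171, 161, 156, 156, 158, 154, 128, 90, 89, 118, 140, 148, 151, 151, 149, 148]
350 [180, 173, 163, 155, 155, 157, 157, 145, 115, 89, 107, 135, 145, 147, 147, 148, 146, 146]
365 [166, 154, 152, 152, 154, 157, 154, 128, 92, 104, 134, 147, 147, 147, 147, 147, 147, 148]
378 [166, 142, 115, 102, 109, 124, 125, 104, 95, 119, 142, 149, 150, 149, 148, 148, 147, 149]
```

Run:
```python
from h import *
p=plane('top',[(320,193),(335,192.3),(350,191.7),(365,191)],.026);k=np.polyfit(p[:,1],p[:,0],1);print(p[:,:2],'yaw',-k[0],'x at -.055',np.polyval(k,-.055),np.polyval(k,.025),np.polyval(k,-.135))
p=plane('top',[(320,195.8),(335,195),(350,194.1),(365,193.3)],0);k=np.polyfit(p[:,1],p[:,0],1);print('z0 yaw',-k[0],np.polyval(k,-.055))
```

```text
[[ 0.67906441  0.01846513]
 [ 0.68203425 -0.02691652]
 [ 0.6846941  -0.07232394]
 [ 0.68766702 -0.11775389]] yaw 0.06269519554059569 x at -.055 0.6837014738313653 0.6786858581881177 0.688717089474613
z0 yaw 0.07499349298137652 0.68227100402538
```

```bash
python3 -m crank '[{"dx":0,"dy":-0.04,"dz":0,"twist":0,"grip":-1},{"dx":0,"dy":-0.08,"dz":0,"twist":0,"grip":-1},{"dx":0,"dy":-0.12,"dz":0,"twist":0,"grip":-1},{"dx":0.02,"dy":-0.157,"dz":0,"twist":0,"grip":-1},{"dx":0.045,"dy":-0.157,"dz":0,"twist":0,"grip":-1}]'
python3 -m crank '[{"dx":0.01,"dy":0,"dz":0,"twist":0,"grip":-1},{"dx":0.016,"dy":0,"dz":0,"twist":0,"grip":-1},{"dx":0.02,"dy":0,"dz":0,"twist":0,"grip":-1},{"dx":0.024,"dy":0,"dz":0,"twist":0,"grip":-1},{"dx":0.028,"dy":0,"dz":0,"twist":0,"grip":-1}]'
python3 -m crank '[{"dx":0.003,"dy":0,"dz":0,"twist":0,"grip":-1},{"dx":0.006,"dy":0,"dz":0,"twist":0,"grip":-1},{"dx":0.009,"dy":0,"dz":0,"twist":0,"grip":-1},{"dx":0.009,"dy":0,"dz":0,"twist":0,"grip":-1},{"dx":0.009,"dy":0,"dz":0,"twist":0,"grip":-1}]'
```

```text
t: 11.07
eef_pos: [0.552, -0.1415, 0.017]
ee_rot: [3.141, 0.001, 0.034]
force: [1.0, 0.5, 0.3]
width: 0.0009
gripper_force: 0.0
t: 11.48
eef_pos: [0.5729, -0.1378, 0.0155]
ee_rot: [3.141, 0.015, 0.037]
force: [-24.6, -9.5, 18.4]
width: 0.0005
gripper_force: 12.6
t: 11.9
eef_pos: [0.5739, -0.138, 0.0153]
ee_rot: [3.141, 0.028, 0.036]
force: [-43.5, -4.2, 35.4]
width: 0.0008
gripper_force: 21.8
```

```bash
python3 -m crank '[{"dx":-0.02,"dy":0,"dz":0,"twist":0,"grip":-1},{"dx":-0.06,"dy":0,"dz":0,"twist":0,"grip":-1},{"dx":-0.06,"dy":0.04,"dz":0,"twist":0,"grip":-1},{"dx":-0.06,"dy":0.08,"dz":0,"twist":0,"grip":-1},{"dx":-0.06,"dy":0.12,"dz":0,"twist":0,"grip":-1}]'
python3 -m crank '[{"dx":0,"dy":0.037,"dz":0,"twist":0,"grip":-1},{"dx":0.01,"dy":0.037,"dz":0,"twist":0,"grip":-1},{"dx":0.02,"dy":0.037,"dz":0,"twist":0,"grip":-1},{"dx":0.026,"dy":0.037,"dz":0,"twist":0,"grip":-1},{"dx":0.032,"dy":0.037,"dz":0,"twist":0,"grip":-1}]'
python3 -m crank '[{"dx":0.004,"dy":0,"dz":0,"twist":0,"grip":-1},{"dx":0.008,"dy":0,"dz":0,"twist":0,"grip":-1},{"dx":0.012,"dy":0,"dz":0,"twist":0,"grip":-1},{"dx":0.016,"dy":0,"dz":0,"twist":0,"grip":-1},{"dx":0.016,"dy":0,"dz":0,"twist":0,"grip":-1}]'
python3 -m crank '[{"dx":0.003,"dy":0,"dz":0,"twist":0,"grip":-1},{"dx":0.006,"dy":0,"dz":0,"twist":0,"grip":-1},{"dx":0.008,"dy":0,"dz":0,"twist":0,"grip":-1},{"dx":0.008,"dy":0,"dz":0,"twist":0,"grip":-1},{"dx":0.008,"dy":0,"dz":0,"twist":0,"grip":-1}]'
```

```text
t: 12.32
eef_pos: [0.5294, -0.015, 0.0172]
ee_rot: [-3.141, -0.0, 0.037]
force: [1.5, 0.8, 0.1]
width: 0.0002
gripper_force: 0.0
t: 12.73
eef_pos: [0.5626, 0.0202, 0.0167]
ee_rot: [3.142, 0.0, 0.038]
force: [0.6, -0.4, -0.1]
width: -0.0001
gripper_force: 0.0
t: 13.15
eef_pos: [0.5646, 0.0174, 0.0144]
ee_rot: [3.139, 0.024, 0.033]
force: [-42.6, 11.6, 27.1]
width: 0.0002
gripper_force: 20.5
t: 13.57
eef_pos: [0.5644, 0.0171, 0.0142]
ee_rot: [3.138, 0.036, 0.033]
force: [-70.7, 23.7, 52.9]
width: 0.0006
gripper_force: 34.6
```

Both corners are firm: left stops at x 0.5645 and right at 0.574, and that slope (0.06) matches the fence. I'll back away, check from above, and go look at the roller.

```bash
python3 -m crank '[{"dx":-0.03,"dy":0,"dz":0,"twist":0,"grip":-1},{"dx":-0.06,"dy":0,"dz":0.01,"twist":0,"grip":-1},{"dx":-0.07,"dy":0.01,"dz":0.05,"twist":0,"grip":-1},{"dx":-0.08,"dy":0.02,"dz":0.09,"twist":0,"grip":-1},{"dx":-0.09,"dy":0.04,"dz":0.12,"twist":0,"grip":-1}]'
python3 -m crank '[{"dx":-0.005,"dy":0.038,"dz":0.01,"twist":-6,"grip":1},{"dx":-0.01,"dy":0.076,"dz":0.02,"twist":-11,"grip":1},{"dx":-0.02,"dy":0.114,"dz":0.03,"twist":-11,"grip":1},{"dx":-0.03,"dy":0.15,"dz":0.04,"twist":-11,"grip":1},{"dx":-0.04,"dy":0.19,"dz":0.05,"twist":-11,"grip":1}]' 30
python3 -m crank '[{"dx":0,"dy":0.038,"dz":0.01,"twist":0,"grip":1},{"dx":0,"dy":0.056,"dz":0.01,"twist":0,"grip":1},{"dx":0,"dy":0.056,"dz":0.01,"twist":0,"grip":1},{"dx":0,"dy":0.056,"dz":0.01,"twist":0,"grip":1},{"dx":0,"dy":0.056,"dz":0.01,"twist":0,"grip":1}]'
python3 - <<'E'
from h import *
s,f=look('w11')
t=arm.grab_frame('top')[:,:,::-1];cv2.imwrite('pics/t11.png',t)
c=cv2.resize(t[170:270,280:420],None,fx=4,fy=4,interpolation=2);g=cv2.resize(f,(640,480))
cv2.imwrite('pics/v11.png',cv2.resize(np.vstack([c[:,:560],np.pad(cv2.resize(f[:270],None,fx=.74,fy=.74),((0,0),(0,86),(0,0)))]),None,fx=1,fy=1))
E
```

```text
t: 13.98
eef_pos: [0.4955, 0.0587, 0.139]
ee_rot: [3.141, -0.0, 0.035]
force: [1.3, 1.2, 0.6]
width: 0.0005
gripper_force: 0.0
t: 14.4
eef_pos: [0.4559, 0.25, 0.1874]
ee_rot: [-3.141, 0.0, -0.157]
force: [1.4, 1.2, -0.8]
width: 0.0276
gripper_force: 0.0
t: 14.82
eef_pos: [0.4564, 0.3045, 0.196]
ee_rot: [3.14, 0.001, -0.155]
force: [0.0, 0.5, 0.4]
width: 0.0615
gripper_force: 0.0
14.8167 [0.4564 0.3045 0.196 ] [ 3.14e+00  1.00e-03 -1.55e-01] [0.  0.5 0.4]
```

View pics/v11.png

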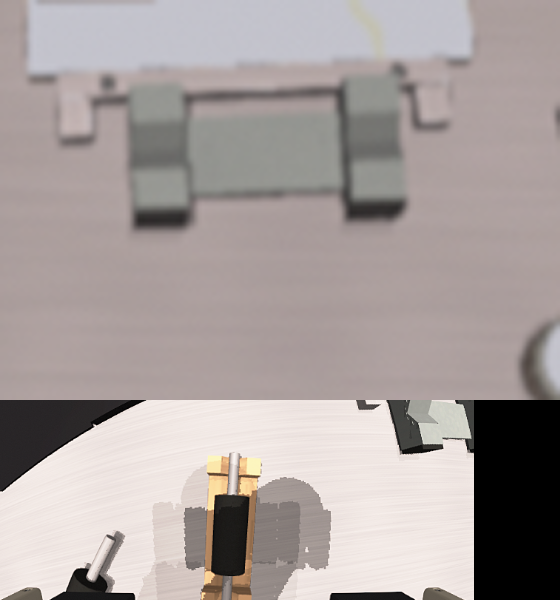

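The upper half shows the rest tight against the fence between the lugs, with its right end about 8 mm from the right lug. The lower half is the wrist view, with the roller's barrel at crop (231,535) on the stand, nearly in line with the tool's x.

Run:
```python
from h import *
np.set_printoptions(precision=4,suppress=True)
s=dict(eef_pos=[.4564,.3045,.196],ee_rot=[3.14,.001,-.155])
f=cv2.imread('pics/w11.png');m=(f[:255].max(2)<60).astype(np.uint8);m[:,:270]=0;m[:,360:]=0;m[:110]=0
c=max(cv2.findContours(m,0,2)[0],key=cv2.contourArea);r=cv2.minAreaRect(c);print('wrist',r)
b=cv2.boxPoints(r);p=plane('wrist',b,.04,s);print(p[:,:2])
t=cv2.imread('pics/top0.png');m2=(t.max(2)<50).astype(np.uint8);m2[:225]=0;m2[275:]=0;m2[:,:205]=0;m2[:,250:]=0
c2=max(cv2.findContours(m2,0,2)[0],key=cv2.contourArea);r2=cv2.minAreaRect(c2);print('top',r2)
print('tri',tri(ray('wrist',[r[0]],s),ray('top',[r2[0]])))
# axle end far
print('axle far end ~',plane('wrist',[(234/.74,52/.74)],.042,s), 'centre',plane('wrist',[r[0]],.042,s))
# rest: cheek top from t11
t=cv2.imread('pics/t11.png')
o=lambda x,y:(280+x/4,170+y/4)
print('rest top corners FL FR RR RL',plane('top',[o(128,88),o(397,76),o(404,198),o(133,208)],.06))
```

```text
wrist ((309.9588317871094, 182.9647216796875), (46.37973403930664, 108.87739562988281), 3.7313966751098633)
[[0.4483 0.3326]
 [0.5396 0.3111]
 [0.5311 0.2734]
 [0.4394 0.2931]]
top ((224.25936889648438, 251.4025115966797), (11.530403137207031, 28.85821533203125), 14.931416511535645)
tri [0.4921 0.2998 0.0437]
axle far end ~ [[0.584  0.2823 0.042 ]] centre [[0.4904 0.3023 0.042 ]]
rest top corners FL FR RR RL [[ 0.673   0.043   0.06  ]
 [ 0.6856 -0.156   0.06  ]
 [ 0.5936 -0.1605  0.06  ]
 [ 0.5827  0.038   0.06  ]]
```

```bash
python3 -m crank '[{"dx":0.034,"dy":-0.003,"dz":0,"twist":-4,"grip":1},{"dx":0.034,"dy":-0.003,"dz":-0.04,"twist":-4,"grip":1},{"dx":0.034,"dy":-0.003,"dz":-0.08,"twist":-4,"grip":1},{"dx":0.034,"dy":-0.003,"dz":-0.12,"twist":-4,"grip":1},{"dx":0.034,"dy":-0.003,"dz":-0.14,"twist":-4,"grip":1}]'
python3 -m crank '[{"dx":0,"dy":0,"dz":-0.015,"twist":0,"grip":1},{"dx":0,"dy":0,"dz":-0.03,"twist":0,"grip":1},{"dx":0,"dy":0,"dz":-0.035,"twist":0,"grip":1},{"dx":0,"dy":0,"dz":-0.035,"twist":0,"grip":1},{"dx":0,"dy":0,"dz":-0.035,"twist":0,"grip":0.2}]' 25
python3 -m crank '[{"dx":0,"dy":0,"dz":0,"twist":0,"grip":-0.6},{"dx":0,"dy":0,"dz":0,"twist":0,"grip":-0.6},{"dx":0,"dy":0,"dz":0,"twist":0,"grip":-0.6},{"dx":0,"dy":0,"dz":0,"twist":0,"grip":-0.6},{"dx":0,"dy":0,"dz":0,"twist":0,"grip":-0.6}]'
```

```text
t: 15.33
eef_pos: [0.4887, 0.2994, 0.0523]
ee_rot: [3.137, 0.003, -0.227]
force: [0.7, -1.1, -0.9]
width: 0.0873
gripper_force: 0.0
t: 15.75
eef_pos: [0.4907, 0.3024, 0.0222]
ee_rot: [3.142, -0.0, -0.225]
force: [-0.6, -0.2, 0.7]
width: 0.085
gripper_force: 0.0
t: 16.17
eef_pos: [0.4904, 0.303, 0.0222]
ee_rot: [-3.141, -0.0, -0.224]
force: [-0.0, 0.3, 0.2]
width: 0.0533
gripper_force: 0.0
```

```bash
python3 -m crank '[{"dx":0,"dy":0,"dz":0,"twist":0,"grip":-0.6},{"dx":0,"dy":0,"dz":0,"twist":0,"grip":-0.6},{"dx":0,"dy":0,"dz":0,"twist":0,"grip":-0.6},{"dx":0,"dy":0,"dz":0,"twist":0,"grip":-0.6},{"dx":0,"dy":0,"dz":0,"twist":0,"grip":-0.6}]' 25
python3 -m crank '[{"dx":0,"dy":0,"dz":0.005,"twist":0,"grip":-0.6},{"dx":0,"dy":0,"dz":0.012,"twist":0,"grip":-0.6},{"dx":0,"dy":0,"dz":0.025,"twist":0,"grip":-0.6},{"dx":0,"dy":0,"dz":0.045,"twist":0,"grip":-0.6},{"dx":0,"dy":0,"dz":0.065,"twist":0,"grip":-0.6}]'
```

```text
t: 16.58
eef_pos: [0.4901, 0.3022, 0.0217]
ee_rot: [3.141, 0.0, -0.224]
force: [-0.1, -4.3, 3.7]
width: 0.0394
gripper_force: 25.0
t: 17.0
eef_pos: [0.4898, 0.3028, 0.0871]
ee_rot: [3.141, 0.001, -0.224]
force: [0.7, 0.0, -4.4]
width: 0.0395
gripper_force: 25.0
```

```bash
python3 -m crank '[{"dx":0.0,"dy":-0.01,"dz":0.03,"twist":-7,"grip":-0.6},{"dx":0.01,"dy":-0.04,"dz":0.05,"twist":-14,"grip":-0.6},{"dx":0.025,"dy":-0.074,"dz":0.05,"twist":-21,"grip":-0.6},{"dx":0.04,"dy":-0.108,"dz":0.05,"twist":-28,"grip":-0.6},{"dx":0.055,"dy":-0.142,"dz":0.05,"twist":-35,"grip":-0.6}]'
python3 -m crank '[{"dx":0.015,"dy":-0.036,"dz":0,"twist":-7,"grip":-0.6},{"dx":0.03,"dy":-0.072,"dz":0,"twist":-14,"grip":-0.6},{"dx":0.045,"dy":-0.108,"dz":0,"twist":-21,"grip":-0.6},{"dx":0.06,"dy":-0.144,"dz":0,"twist":-28,"grip":-0.6},{"dx":0.072,"dy":-0.18,"dz":0,"twist":-35,"grip":-0.6}]'
python3 -m crank '[{"dx":0.015,"dy":-0.03,"dz":0,"twist":-3.6,"grip":-0.6},{"dx":0.015,"dy":-0.04,"dz":0,"twist":-3.6,"grip":-0.6},{"dx":0.015,"dy":-0.04,"dz":0,"twist":-3.6,"grip":-0.6},{"dx":0.015,"dy":-0.04,"dz":0,"twist":-3.6,"grip":-0.6},{"dx":0.015,"dy":-0.04,"dz":0,"twist":-3.6,"grip":-0.6}]'
python3 - <<'E'
from h import *
np.set_printoptions(precision=4,suppress=True)
s,f=look('w12')
h=cv2.cvtColor(f,cv2.COLOR_BGR2HSV).astype(int)
for r in (120,140,160,180,200,220,240): print(r,f[r,60:580:10].mean(1).astype(int).tolist())
# expected pixel of key points
def proj(P):
    c=arm.get_calibration('wrist');T=np.eye(4);T[:3,:3]=R.from_euler('xyz',s['ee_rot']).as_matrix();T[:3,3]=s['eef_pos']
    p=np.linalg.inv(T@c['tool_from_camera'])@np.r_[P,1];r=np.hypot(p[0],p[1]);k=c['fx']*np.arctan2(r,p[2])/r
    return (c['cx']+k*p[0],c['cy']+k*p[1])
a=.061;Rm=np.array([[np.cos(a),-np.sin(a)],[np.sin(a),np.cos(a)]])
for n,q in dict(FR=(47,-100),RR=(-47,-100),FRi=(47,-60),RRi=(-47,-60),notch1=(18,-100),notch2=(-18,-100)).items():
    w=np.array([.632,-.059])+Rm@np.array(q);print(n,np.round(proj([*w,.06])))
print('roller end',np.round(proj([*(np.array([.632,-.059])+Rm@np.array([0,-95])/1000),s['eef_pos'][2]+.014])))
E
```

```text
t: 17.42
eef_pos: [0.5456, 0.1602, 0.1378]
ee_rot: [-3.139, 0.0, -0.84]
force: [0.5, -0.9, -4.5]
width: 0.0394
gripper_force: 25.0
t: 17.83
eef_pos: [0.6181, -0.0206, 0.137]
ee_rot: [-3.141, 0.001, -1.452]
force: [0.8, 0.9, -4.2]
width: 0.0394
gripper_force: 25.0
t: 18.25
eef_pos: [0.632, -0.0584, 0.1367]
ee_rot: [3.141, 0.0, -1.508]
force: [0.8, 0.6, -4.1]
width: 0.0393
gripper_force: 25.0
18.25 [ 0.632  -0.0584  0.1367] [ 3.141  0.    -1.508] [ 0.8  0.6 -4.1]
120 [32, 34, 31, 30, 32, 52, 185, 118, 242, 240, 240, 239, 236, 233, 235, 172, 113, 141, 120, 118, 122, 122, 121, 75, 93, 137, 122, 83, 127, 201, 202, 202, 198, 43, 203, 210, 202, 207, 207, 210, 202, 215, 210, 208, 210, 218, 209, 214, 210, 204, 215, 201]
140 [30, 32, 33, 32, 33, 126, 171, 107, 245, 227, 233, 230, 237, 239, 243, 188, 115, 141, 118, 120, 119, 120, 120, 76, 93, 138, 123, 82, 105, 214, 201, 203, 200, 41, 211, 209, 206, 207, 206, 204, 206, 210, 208, 207, 208, 207, 211, 210, 211, 208, 208, 211]
160 [32, 31, 31, 32, 33, 139, 169, 106, 243, 239, 240, 225, 187, 187, 186, 187, 134, 139, 123, 95, 129, 115, 102, 79, 94, 1
[... 574 characters left out ...]
, 186, 187, 196, 198, 197, 198, 205, 206, 203, 205, 205, 198, 210]
220 [239, 239, 239, 239, 239, 239, 180, 126, 239, 240, 233, 235, 152, 152, 152, 152, 153, 94, 98, 56, 91, 16, 19, 19, 20, 19, 25, 24, 23, 21, 15, 89, 92, 87, 117, 110, 190, 187, 187, 187, 194, 197, 199, 203, 202, 210, 202, 206, 200, 203, 209, 205]
240 [239, 239, 239, 239, 239, 239, 192, 134, 215, 239, 239, 235, 150, 152, 152, 150, 218, 94, 97, 55, 91, 15, 19, 20, 21, 23, 20, 21, 13, 20, 13, 164, 162, 165, 117, 188, 190, 188, 192, 186, 189, 207, 201, 205, 198, 201, 205, 206, 213, 126, 128, 129]
FR [  23. -363.]
RR [ 606. -362.]
FRi [ -98. -272.]
RRi [ 727. -271.]
notch1 [ 191. -425.]
notch2 [ 438. -425.]
roller end [312.  71.]
```

Run:
```python
from h import *
np.set_printoptions(precision=4,suppress=True)
s=dict(eef_pos=[.632,-.0584,.1367],ee_rot=[3.141,0,-1.508])
f=cv2.imread('pics/w12.png').mean(2).astype(int)
for r in (100,120,140): print(r,'front',f[r,204:236:2].tolist(),'rear',f[r,374:402:2].tolist(),'notch',f[r,250:350:4].tolist())
print(plane('wrist',[(213,120),(388,120),(395,120),(213,140),(388,140)],.06,s))
```

```text
100 front [240, 240, 240, 241, 246, 180, 186, 199, 134, 145, 80, 77, 77, 78, 78, 78] rear [198, 197, 195, 195, 195, 204, 24, 27, 25, 39, 151, 207, 207, 206] notch [119, 122, 122, 121, 121, 120, 121, 122, 98, 84, 76, 74, 83, 107, 124, 137, 137, 127, 113, 97, 135, 134, 128, 202, 197]
120 front [243, 167, 171, 172, 175, 177, 180, 185, 113, 141, 141, 139, 139, 141, 138, 139] rear [202, 200, 198, 198, 198, 203, 22, 42, 43, 40, 208, 209, 206, 203] notch [118, 120, 121, 123, 123, 122, 120, 120, 104, 96, 75, 77, 78, 108, 123, 137, 139, 126, 114, 98, 83, 81, 91, 198, 203]
140 front [188, 187, 188, 188, 188, 188, 188, 192, 115, 140, 140, 137, 139, 141, 138, 135] rear [201, 199, 199, 200, 199, 194, 22, 41, 41, 34, 233, 217, 211, 211] notch [120, 118, 118, 120, 121, 120, 119, 119, 101, 73, 76, 75, 74, 108, 122, 138, 138, 125, 113, 99, 82, 80, 79, 105, 121]
[[ 0.7005 -0.1385  0.06  ]
 [ 0.5897 -0.1446  0.06  ]
 [ 0.5851 -0.1451  0.06  ]
 [ 0.6999 -0.1256  0.06  ]
 [ 0.5887 -0.1318  0.06  ]]
```

Run:
```python
import cv2
f=cv2.imread('pics/w12.png')
for r in (20,60,90,110,130,150): print(r,[(c,*f[r,c].tolist()) for c in range(196,262,5)])
t=cv2.imread('pics/t11.png')
for x in (296,302,306,316,322,340,360,366,372,378,382): print(x,[tuple(t[y,x].tolist()) for y in range(186,200)])
```

```text
20 [(196, 204, 210, 222), (201, 194, 198, 213), (206, 185, 190, 203), (211, 196, 202, 217), (216, 200, 206, 220), (221, 200, 206, 219), (226, 199, 204, 219), (231, 201, 208, 221), (236, 204, 210, 222), (241, 201, 207, 221), (246, 195, 201, 215), (251, 204, 210, 223), (256, 209, 213, 226), (261, 202, 207, 221)]
60 [(196, 241, 239, 240), (201, 241, 239, 240), (206, 241, 239, 240), (211, 241, 239, 240), (216, 241, 239, 240), (221, 202, 206, 221), (226, 211, 216, 226), (231, 213, 217, 226), (236, 215, 220, 230), (241, 218, 220, 230), (246, 154, 158, 171), (251, 218, 221, 231), (256, 219, 222, 232), (261, 221, 225, 235)]
90 [(196, 241, 239, 240), (201, 241, 239, 240), (206, 241, 239, 240), (211, 241, 239, 240), (216, 241, 239, 240), (221, 130, 133, 145), (226, 138, 141, 152), (231, 76, 78, 79), (236, 98, 99, 105), (241, 140, 144, 154), (246, 48, 49, 53), (251, 62, 64, 68), (256, 114, 117, 126), (261, 125, 129, 139)]
110 [(196, 236, 239, 240), (201, 237, 240, 240), (206, 239, 241, 241), (211, 163, 178, 197), (216, 160, 176, 194), (221, 137, 140, 150), (226, 135, 138, 148), (231, 136, 137, 
[... 2720 characters left out ...]
161, 163, 175), (155, 157, 164), (146, 150, 151), (143, 148, 147), (144, 148, 147), (144, 148, 147), (143, 148, 147), (143, 148, 147), (144, 148, 147), (142, 147, 146), (134, 139, 138), (124, 128, 128), (116, 120, 120)]
378 [(124, 125, 133), (117, 119, 123), (126, 128, 129), (138, 142, 141), (141, 145, 145), (141, 144, 144), (141, 146, 145), (143, 148, 146), (144, 149, 147), (143, 148, 147), (142, 146, 145), (133, 137, 135), (121, 125, 124), (115, 118, 118)]
382 [(161, 161, 174), (155, 156, 169), (155, 156, 168), (153, 155, 167), (132, 134, 145), (95, 96, 104), (84, 85, 91), (103, 104, 112), (122, 122, 132), (131, 131, 143), (137, 138, 149), (137, 138, 149), (136, 138, 149), (137, 138, 150)]
```

The wrist pixels show the axle centred over the notch (both at column 312), and the fence strip runs under the cheek front, so the rest is home. Now I'll lower the roller.

```bash
python3 -m crank '[{"dx":0,"dy":0,"dz":-0.02,"twist":0,"grip":-0.6},{"dx":0,"dy":0,"dz":-0.04,"twist":0,"grip":-0.6},{"dx":0,"dy":0,"dz":-0.06,"twist":0,"grip":-0.6},{"dx":0,"dy":0,"dz":-0.075,"twist":0,"grip":-0.6},{"dx":0,"dy":0,"dz":-0.085,"twist":0,"grip":-0.6}]'
python3 -m crank '[{"dx":0,"dy":0,"dz":-0.004,"twist":0,"grip":-0.6},{"dx":0,"dy":0,"dz":-0.007,"twist":0,"grip":-0.6},{"dx":0,"dy":0,"dz":-0.01,"twist":0,"grip":-0.6},{"dx":0,"dy":0,"dz":-0.013,"twist":0,"grip":-0.6},{"dx":0,"dy":0,"dz":-0.013,"twist":0,"grip":-0.6}]'
```

```text
t: 18.72
eef_pos: [0.6314, -0.0578, 0.0502]
ee_rot: [3.14, 0.0, -1.507]
force: [0.4, -0.4, -4.3]
width: 0.0396
gripper_force: 25.0
t: 19.13
eef_pos: [0.6325, -0.059, 0.0389]
ee_rot: [-3.141, 0.0, -1.508]
force: [-0.3, -0.1, -3.7]
width: 0.0391
gripper_force: 25.0
```

```bash
python3 -m crank '[{"dx":0,"dy":0,"dz":-0.001,"twist":0,"grip":-0.6},{"dx":0,"dy":0,"dz":-0.002,"twist":0,"grip":-0.6},{"dx":0,"dy":0,"dz":-0.003,"twist":0,"grip":-0.6},{"dx":0,"dy":0,"dz":-0.004,"twist":0,"grip":-0.6},{"dx":0,"dy":0,"dz":-0.004,"twist":0,"grip":-0.6}]' 12
```

```text
t: 19.55
eef_pos: [0.6341, -0.0591, 0.0365]
ee_rot: [-3.138, -0.0, -1.508]
force: [-0.1, 0.5, 5.7]
width: 0.0398
gripper_force: 12.0
```

```bash
python3 -m crank '[{"dx":0,"dy":0,"dz":-0.001,"twist":0,"grip":-0.6},{"dx":0,"dy":0,"dz":-0.002,"twist":0,"grip":-0.6},{"dx":0,"dy":0,"dz":-0.002,"twist":0,"grip":-0.6},{"dx":0,"dy":0,"dz":-0.002,"twist":0,"grip":-0.6},{"dx":0,"dy":0,"dz":-0.002,"twist":0,"grip":-0.6}]' 6
```

```text
t: 19.97
eef_pos: [0.6344, -0.0591, 0.0349]
ee_rot: [-3.137, -0.0, -1.508]
force: [0.6, -0.0, 7.4]
width: 0.0399
gripper_force: 6.0
```

```bash
python3 -m crank '[{"dx":0,"dy":0,"dz":0,"twist":0,"grip":-0.6},{"dx":0,"dy":0,"dz":0,"twist":0,"grip":-0.6},{"dx":0,"dy":0,"dz":0,"twist":0,"grip":-0.6},{"dx":0,"dy":0,"dz":0,"twist":0,"grip":-0.6},{"dx":0,"dy":0,"dz":0,"twist":0,"grip":-0.6}]' 5
python3 - <<'E'
from h import *
s,f=look('w13')
for r in (40,60,80): print(r,f[r,200:420:6].mean(1).astype(int).tolist())
E
```

```text
t: 20.38
eef_pos: [0.6344, -0.0592, 0.0349]
ee_rot: [-3.137, -0.0, -1.508]
force: [0.3, -0.9, 7.9]
width: 0.0401
gripper_force: 5.0
20.3833 [ 0.6344 -0.0592  0.0349] [-3.137 -0.    -1.508] [ 0.3 -0.9  7.9]
40 [214, 214, 162, 219, 218, 220, 221, 224, 226, 229, 231, 232, 223, 60, 197, 196, 206, 205, 203, 209, 205, 208, 208, 208, 204, 207, 210, 208, 210, 208, 216, 201, 205, 204, 208, 209, 211]
60 [206, 212, 78, 63, 42, 193, 211, 211, 210, 210, 208, 211, 207, 209, 208, 207, 202, 204, 208, 207, 205, 210, 202, 207, 203, 205, 208, 206, 211, 211, 214, 204, 204, 202, 207, 210, 212]
80 [116, 118, 118, 120, 119, 120, 119, 119, 119, 120, 121, 91, 93, 93, 94, 92, 93, 92, 123, 144, 127, 108, 138, 132, 133, 134, 132, 133, 193, 192, 193, 193, 195, 192, 189, 191, 191]
```

```bash
python3 -m crank '[{"dx":0,"dy":0,"dz":0.001,"twist":0,"grip":0.4},{"dx":0,"dy":0,"dz":0.001,"twist":0,"grip":0.4},{"dx":0,"dy":0,"dz":0.001,"twist":0,"grip":0.4},{"dx":0,"dy":0,"dz":0.001,"twist":0,"grip":0.4},{"dx":0,"dy":0,"dz":0.001,"twist":0,"grip":0.4}]'
python3 -m crank '[{"dx":0,"dy":0,"dz":0.003,"twist":0,"grip":0.4},{"dx":0,"dy":0,"dz":0.01,"twist":0,"grip":0.4},{"dx":0,"dy":0,"dz":0.02,"twist":0,"grip":0.4},{"dx":0,"dy":0,"dz":0.035,"twist":0,"grip":0.4},{"dx":0,"dy":0,"dz":0.06,"twist":0,"grip":0.4}]'
python3 -m crank '[{"dx":0,"dy":0,"dz":0.035,"twist":0,"grip":0.4},{"dx":0,"dy":0,"dz":0.07,"twist":0,"grip":0.4},{"dx":0,"dy":0.02,"dz":0.1,"twist":0,"grip":0.4},{"dx":-0.01,"dy":0.06,"dz":0.12,"twist":0,"grip":0.4},{"dx":-0.02,"dy":0.09,"dz":0.12,"twist":0,"grip":0.4}]'
python3 -m crank '[{"dx":-0.02,"dy":0.04,"dz":0,"twist":0,"grip":0.4},{"dx":-0.04,"dy":0.08,"dz":0,"twist":0,"grip":0.4},{"dx":-0.06,"dy":0.12,"dz":0,"twist":0,"grip":0.4},{"dx":-0.08,"dy":0.15,"dz":0,"twist":0,"grip":0.4},{"dx":-0.1,"dy":0.18,"dz":0,"twist":0,"grip":0.4}]'
python3 - <<'E'
from h import *
t=arm.grab_frame('top')[:,:,::-1];cv2.imwrite('pics/t14.png',t);g=t.mean(2).astype(int);o=cv2.imread('pics/t11.png')
m=(t.max(2)<60).astype(np.uint8);m[:185]=0;m[235:]=0;m[:,300:];m[:,:300]=0;m[:,395:]=0
for c in cv2.findContours(m,0,2)[0]:
    if cv2.contourArea(c)>30:
        r=cv2.minAreaRect(c);print(r,plane('top',cv2.boxPoints(r),.05)[:,:2].round(4).tolist(),plane('top',[r[0]],.05).round(4))
for x in (318,320,372,374): print(x,g[186:228,x].tolist())
print(cv2.absdiff(t[186:230,305:390],o[186:230,305:390]).mean(), cv2.absdiff(t[235:290,400:460],o[235:290,400:460]).mean())
E
```

```text
t: 20.85
eef_pos: [0.6321, -0.0592, 0.0335]
ee_rot: [3.141, -0.0, -1.508]
force: [1.7, -0.0, -0.4]
width: 0.0607
gripper_force: 0.0
t: 21.27
eef_pos: [0.631, -0.0593, 0.0932]
ee_rot: [3.138, -0.0, -1.509]
force: [0.8, -0.5, -0.3]
width: 0.0613
gripper_force: 0.0
t: 21.68
eef_pos: [0.6146, 0.0315, 0.2199]
ee_rot: [-3.133, 0.001, -1.51]
force: [0.9, 1.2, 0.5]
width: 0.0614
gripper_force: 0.0
t: 22.1
eef_pos: [0.5111, 0.2126, 0.215]
ee_rot: [-3.14, 0.001, -1.508]
force: [0.0, -0.4, 0.2]
width: 0.0613
gripper_force: 0.0
((347.9726257324219, 205.87075805664062), (11.293678283691406, 28.3645076751709), 87.51044464111328) [[0.6497, -0.0215], [0.6549, -0.1057], [0.6206, -0.1071], [0.6155, -0.0232]] [[ 0.6351 -0.0644  0.05  ]]
318 [185, 173, 171, 172, 166, 157, 151, 150, 149, 150, 150, 150, 150, 144, 132, 121, 116, 115, 123, 148, 167, 155, 119, 95, 100, 115, 133, 148, 152, 151, 151, 151, 151, 152, 147, 127, 91, 58, 43, 44, 71, 115]
320 [180, 166, 168, 171, 165, 155, 149, 148, 150, 150, 151, 150, 150, 144, 132, 120, 115, 115, 124, 149, 168, 157, 120, 98, 102, 115, 133, 147, 151, 151, 151, 152, 152, 152, 148, 127, 91, 57, 44, 45, 72, 115]
372 [172, 168, 161, 152, 148, 147, 147, 148, 148, 148, 146, 140, 128, 119, 116, 116, 122, 139, 153, 145, 121, 103, 106, 120, 137, 147, 149, 149, 149, 148, 148, 150, 144, 121, 82, 54, 47, 50, 76, 117, 145, 154]
374 [171, 169, 160, 150, 147, 147, 148, 148, 148, 149, 146, 140, 127, 119, 117, 117, 123, 140, 152, 143, 121, 105, 107, 119, 136, 146, 149, 148, 148, 148, 148, 149, 143, 120, 81, 53, 47, 54, 84, 123, 147, 154]
13.603832442067736 2.35979797979798
```

```bash
python3 -c "
from station import arm
print(arm.get_state()['t'],arm.job_done())"
```

```text
the job is handed in; nothing more can be done
22.15 None
```

The job is handed in at 22 s: the rest stands home and square against the fence between the lugs, and the roller lies released in both notches by the last top-camera image; no verdict came back.

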